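Lift the carrier that holds the solder spool, level and still

TASK

Two alike plywood carriers stand on the desk, one with the solder spool in it and one with a small tub. Take the one with the spool by its bar handle, keep it level so the spool stays in, and lift it until its underside is about ten centimetres above the desk, so that I can wipe underneath. Finish while still holding it there, level and still, with the spool in it; do not put it down, and leave the other carrier and everything else where they are.

Things in the scene. Friction and masses are not known exactly. Their poses are not given: they have to be found in the camera images.
- carrier_a_handle (a point): Carrier A: plywood tray 112 x 160 mm, 6 mm floor, long sides 28 mm high, end boards 122 mm high, joined by a wooden bar handle 14 mm wide, 20 mm high, along its whole length. Empty about 0.25 kg, balanced at its middle. Point: middle of the bar (half-way along and up), 100 mm above the underside; y along the bar, x across, z up. Either carrier may hold the spool.
- carrier_b_handle (a point): Carrier B: the same as carrier A, with the same point and axes.
- spool_centre (a point): the spool of solder wire that lies in one of the carriers, axis upright: two round flanges of 54 mm with pale wire wound between them, 33 mm high, about 0.22 kg, loose. It lies anywhere along the carrier's length, so the loaded carrier does not balance at the middle of its bar. This point is on the spool's axis, half-way up.
- tub_centre (a point): the closed round tub, 49 mm across and 48 mm high, about 0.12 kg, loose in the other carrier. This point is its centre.
- marker: bystander: white marker pen lying flat, 136 mm long; origin in the middle of its underside
- pliers: bystander: needle-nose pliers lying flat, 101 x 129 x 12 mm; origin in the middle of the underside
- eraser: bystander: eraser in a sleeve, 34 x 44 x 12 mm; origin in the middle of the underside
- cell: bystander: small dark battery cell lying, 36 x 48 x 14 mm; origin in the middle of the underside
- tape_roll: bystander: roll of paper tape lying flat, 92 mm across, 46 mm high; origin in the middle of the underside
- small_tub: bystander: clear pill tub, 44 mm across, 34 mm high; origin in the middle of the underside
Not all that is in view belongs to the job. What is meant by the part that bears spool_centre is not purple or red, and is the larger of those in its own colour.

How it is judged:
By the outcome, as a careful person would: the job done as asked, in the order asked, and still so for the second after the job is handed in, while the arm keeps its last pose, push and grip.
It also fails if it takes over 32 s, if anything falls off the work surface, if the arm or the gripper's body presses on something with over 40 N, if the wrist force passes 120 N, or if a joint passes its speed limit or range.

ROBOT

A 7-joint arm with a two-finger parallel gripper is mounted at the origin on a cart in front of the work surface, level with it; the furniture and walls round the work are solid. World frame = base frame: x ahead of the robot, y to its left, z up, the work surface at z = 0. Lengths are in mm, angles in rad, forces in N, time in s.
With the tool pointing down it reaches from about 400 to 875 mm from the base axis. Payload 4.4 kg.
Tool frame: the origin (TCP) lies midway between the tips of the shut fingers; the grasp point (between the pads) lies grasp_offset behind it (grasp_offset is the distance from the TCP to the grasp point, in mm); z points along the fingers, y is the line along which they close (so a half turn about z gives the same grasp; the last joint's range is limited). The gripper opens to 85 mm and grips with 20 to 120 N. Pads are 22 mm wide; open, the fingers measure 114 mm over their backs; the gripper's body (76 mm by 85 mm) begins 54 mm behind the grasp point. The pads swing forward as they close: fully open they stand 13 mm farther back than shut.
Start: joints at [-0.066, 0.628, 0.038, 1.517, -0.027, 0.996, -0.02], TCP at [650.014, 0.027, 231.313] pointing down, gripper open.
Joint ranges: [-3.06, 3.06], [-0.37, 2.12], [-1.25, 1.32], [0.18, 2.47], [-1.1, 4.24], [0.23, 1.98], [-2.94, 2.94]. Speed limits (rad/s): [2.57, 2.57, 3.14, 3.14, 3.14, 3.14, 3.14].

INTERFACE

Orientations are given as [roll, pitch, yaw] about the fixed x, y, z axes, in that order (R = Rz(yaw) Ry(pitch) Rx(roll)).
In Python, from cell import * gives the robot as it stands. The module is installed in compiled form; this text tells all that it offers.
- The arm moves only by the shell command python3 -m jog 'ROWS'. ROWS is a JSON object of lists of equal length, an entry for each row: "angular": the turn, a rotation vector about the tool's x, y, z in degrees, a list of three; "travel": the shift along the tool's x, y, z in cm, a list of three; "fingers": the closure, from 0 (fully open) to 1 (shut). In form: {"angular": [[rx, ry, rz], ...], "travel": [[tx, ty, tz], ...], "fingers": [fingers, ...]}. A call has 1 to 5 rows; each row is the pose to reach, as a shift and turn from the pose commanded when the call began, along the tool's axes at that moment; what a row does not reach only later rows make up. A row lasts 1/8 s, in which the tool goes at most 62.5 mm and 10.7 degrees, less where a joint would pass 70% of its speed; a pose out of reach is approached as far as the arm can. A call with a gripper value outside its range is refused whole. The fingers move at their own pace and stop on an object; the grip force is fixed at half the most. Time passes only in rows, so rows that repeat a pose let the fingers close. It gives the time, the measured TCP pose, the force and the opening at its end, in the units of the state.
- read_state(): the state, without advancing time (a new reading comes with each control period).
- get_image(name): name is "scene" or "side" or "wrist"; returns the picture (384x512x3 uint8, red, green, blue); there is no depth.
- camera_model(name): a dict with "mtx" (3x3 intrinsics, pixels), "T" (4x4, takes a point from camera to world coordinates). Camera axes: x right, y down, z forward; pixel columns grow to the right and rows downward; lengths in mm; the calibration is good to about 2 mm. A picture is of the moment at which its call begins: read the wrist's pose just before it. camera_model takes no time and is no camera call; for the wrist camera it gives the pose at the moment of the call.
- finish_job(): hands the job in, once; it reports no verdict.
The state is a dict: "clock": time; "qpos": joint angles; "qd": joint speeds; "tau": joint torques, N m; "eef_pos": TCP position; "tool_rot": TCP orientation; "force": force on the tool from outside, world axes, zero at the start; "torque": the same for the moment, N m; "width": finger opening in mm.
Only numpy, scipy, OpenCV 4.12 (cv2) and the standard library are available. Lean on these libraries where they do the work, as an engineer would, in place of code of your own. Each camera call takes 0.05 s, during which the arm holds its last target. There are 200 camera calls.

## Working session

There is one attempt and no reset: what is moved stays moved. The work goes in short steps, Python scripts to look and compute and a shell command to move; the robot and the scene stay as the last step left them, time stands still between calls to the robot, and variables do not carry over. Pictures are saved under pics/ and viewed, on a budget of 10 in all, crops included, one or two more only if the job needs it, and the job is handed in when it is done.

```bash
mkdir -p pics; python3 - <<'E'
from cell import *
import cv2
s=read_state(); print(s['clock'],s['eef_pos'],s['tool_rot'],s['width'],s['force'])
for n in ("scene","side","wrist"):
    m=camera_model(n); print(n,m['mtx'],m['T'])
    cv2.imwrite(f'pics/{n}0.png',get_image(n)[:,:,::-1])
a=cv2.imread('pics/scene0.png');b=cv2.imread('pics/side0.png')
cv2.imwrite('pics/scene0L.png',cv2.resize(a,(800,600),interpolation=cv2.INTER_CUBIC))
cv2.imwrite('pics/side0L.png',cv2.resize(b,(800,600),interpolation=cv2.INTER_CUBIC))
E
```

```text
0.0 [6.49387384e+02 2.21520177e-02 2.30422108e+02] [-3.13974798e+00  4.05900914e-06  1.57077355e+00] 85.45645073660562 [ 0.33375865  0.12173286 -0.01725936]
scene [[490.53751958   0.         245.76228922]
 [  0.         490.53751958 189.4991153 ]
 [  0.           0.           1.        ]] [[ 3.00729887e-01 -6.34676106e-01  7.11862188e-01 -5.44480024e+02]
 [-9.53498848e-01 -1.84404239e-01  2.38400970e-01 -3.18983062e+02]
 [-2.00369944e-02 -7.50454074e-01 -6.60618802e-01  1.08639300e+03]
 [ 0.00000000e+00  0.00000000e+00  0.00000000e+00  1.00000000e+00]]
side [[446.69956501   0.         254.21024841]
 [  0.         446.69956501 187.47681288]
 [  0.           0.           1.        ]] [[-9.98508446e-01 -2.11115340e-02  5.03506387e-02  4.25723793e+02]
 [-5.44954318e-02  4.41733523e-01 -8.95489667e-01  1.50532684e+03]
 [-3.33640444e-03 -8.96897875e-01 -4.42225135e-01  8.06717318e+02]
 [ 0.00000000e+00  0.00000000e+00  0.00000000e+00  1.00000000e+00]]
wrist [[306.87624138   0.         261.45941457]
 [  0.         306.87624138 191.76435209]
 [  0.           0.           1.        ]] [[ 9.99999196e-01  5.29092506e-04 -1.15222674e-03  6.49423106e+02]
 [ 1.56973471e-04 -9.53441695e-01 -3.01577370e-01  7.69224971e+01]
 [-1.25814335e-03  3.01576947e-01 -9.53441011e-01  3.72684300e+02]
 [ 0.00000000e+00  0.00000000e+00  0.00000000e+00  1.00000000e+00]]
```

View pics/scene0L.png

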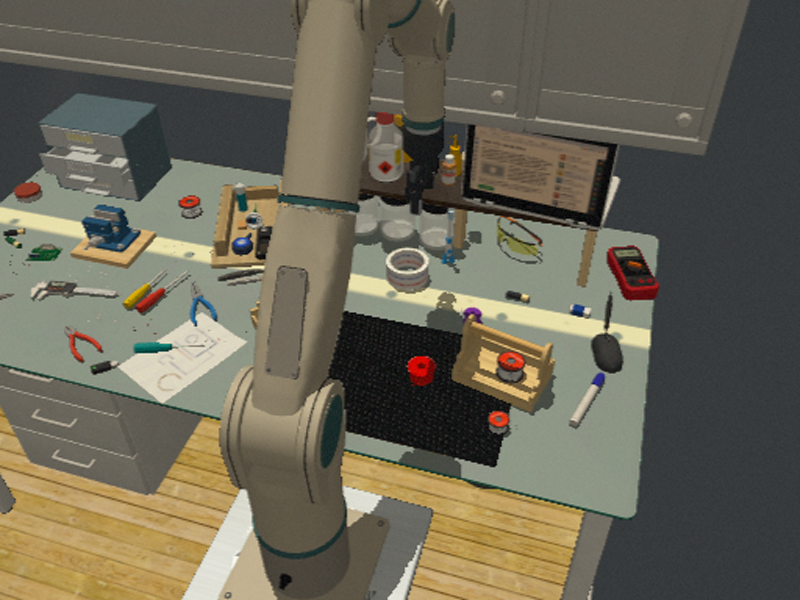

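View pics/side0L.png

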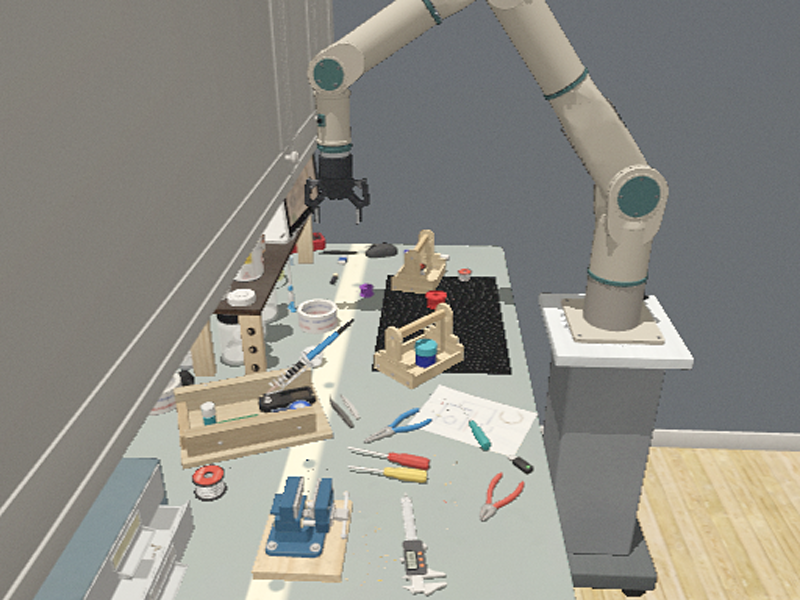

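```bash
python3 - <<'E'
import cv2
a=cv2.imread('pics/scene0.png')[190:285,265:392]
cv2.imwrite('pics/c1.png',cv2.resize(a,None,fx=6,fy=6,interpolation=cv2.INTER_CUBIC))
E
```

```text
(no output)
```

View pics/c1.png

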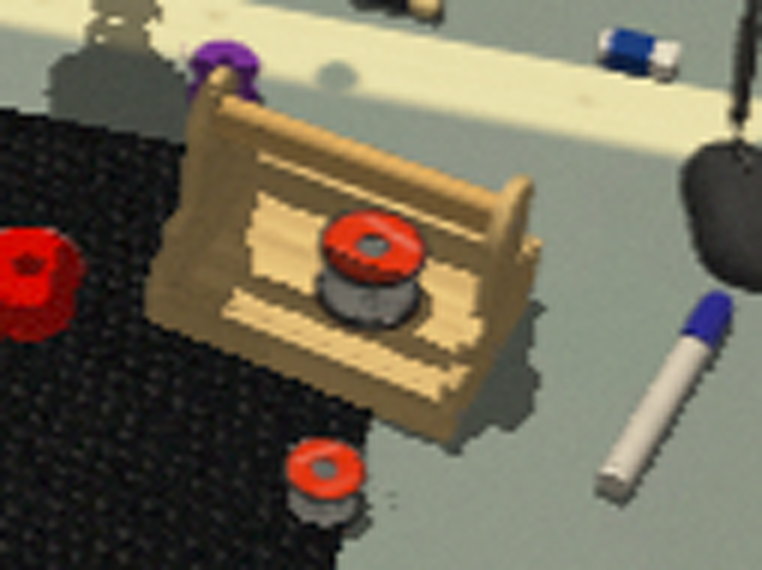

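The carrier with the spool is the right-hand one. Candidates in the crop:
- The spool in the carrier, at (372,268): pale wire, and the larger of the two pale ones. This is the one meant.
- A small pale spool on the mat, at (325,480): a decoy.
- A red spool at (35,280) and a purple one at (225,70): excluded by colour.

The tub is in the other carrier.

```bash
cat > h.py <<'E'
import numpy as np
def ray(m,uv,z):
    T=np.array(m['T']);d=T[:3,:3]@np.linalg.inv(m['mtx'])@[uv[0],uv[1],1.];o=T[:3,3]
    return o+d*(z-o[2])/d[2]
def proj(m,p):
    T=np.array(m['T']);c=T[:3,:3].T@(np.array(p)-T[:3,3]);q=m['mtx']@c;return q[:2]/q[2]
E
python3 - <<'E'
from cell import *
from h import *
m=camera_model('scene'); f=lambda u,v,z:ray(m,(u/6+265-.4,v/6+190-.4),z)
A=f(228,107,105);B=f(495,198,105);C=f(222,75,122);D=f(517,182,122);S=f(373,245,39)
print(A,B,np.linalg.norm(A-B),C,D,np.linalg.norm(C-D),'mid',(A+B)/2,(C+D)/2,'spool',S)
for d in (B-A,D-C): print(np.degrees(np.arctan2(d[1],d[0])))
for n,c in (("bl",(145,320)),("br",(450,440))): print(n,f(*c,0))
d=(f(450,440,0)-f(145,320,0)); print(np.linalg.norm(d),np.degrees(np.arctan2(d[1],d[0])))
u=(D-C)/np.linalg.norm(D-C); print('spool along from mid',(S-(C+D)/2)@u)
E
```

```text
[ 484.00254863 -146.72349448  105.        ] [ 458.53745116 -279.22925786  105.        ] 134.93053219463278 [ 487.22405879 -142.0903737   122.        ] [ 454.33094827 -288.00418289  122.        ] 149.57538711822315 mid [ 471.2699999  -212.97637617  105.        ] [ 470.77750353 -215.0472783   122.        ] spool [ 476.97781225 -224.47512615   39.        ]
-100.87852990338315
-102.70374187036103
bl [ 432.37029643 -122.29266661    0.        ]
br [ 398.67647847 -279.27082843    0.        ]
160.55346977052068 -102.11417239434543
spool along from mid 7.833546520605772
```

```bash
python3 -c "
import cell;print(cell.grasp_offset, cell.read_state()['eef_pos'])"
python3 -m jog '{"angular":[[0,0,3],[0,0,6],[0,0,9],[0,0,12.3],[0,0,12.3]],"travel":[[-4.4,-3.6,0.2],[-8.8,-7.2,0.4],[-13.2,-10.8,0.6],[-17.6,-14.4,0.8],[-21.8,-17.9,1]],"fingers":[0,0,0,0,0]}'
python3 -m jog '{"angular":[[0,0,0],[0,0,0]],"travel":[[0,0,0],[0,0,0]],"fingers":[0,0]}'
python3 - <<'E'
from cell import *
from h import *
import cv2
s=read_state();print(s['clock'],s['eef_pos'],s['tool_rot'],s['width'])
m=camera_model('wrist');im=get_image('wrist')[:,:,::-1].copy()
np.savez('w1.npz',mtx=m['mtx'],T=m['T'])
cv2.imwrite('pics/w1.png',im)
cv2.imwrite('pics/w1L.png',cv2.resize(im,(800,600),interpolation=cv2.INTER_CUBIC))
E
```

```text
18.700000000000003 [6.49526280e+02 4.45873758e-02 2.30606203e+02]
clock: 0.78
eef_pos: [469.6, -219.4, 221.2]
tool_rot: [-3.142, 0.0, 1.356]
force: [0.7, -0.2, -0.2]
width: 85.5
clock: 1.02
eef_pos: [471.4, -217.6, 221.3]
tool_rot: [3.141, -0.001, 1.356]
force: [-0.2, 0.1, -0.5]
width: 85.3
1.025 [ 471.39421664 -217.58807924  221.31231596] [ 3.14123184e+00 -7.01155455e-04  1.35597974e+00] 85.3172620679886
```

View pics/w1L.png

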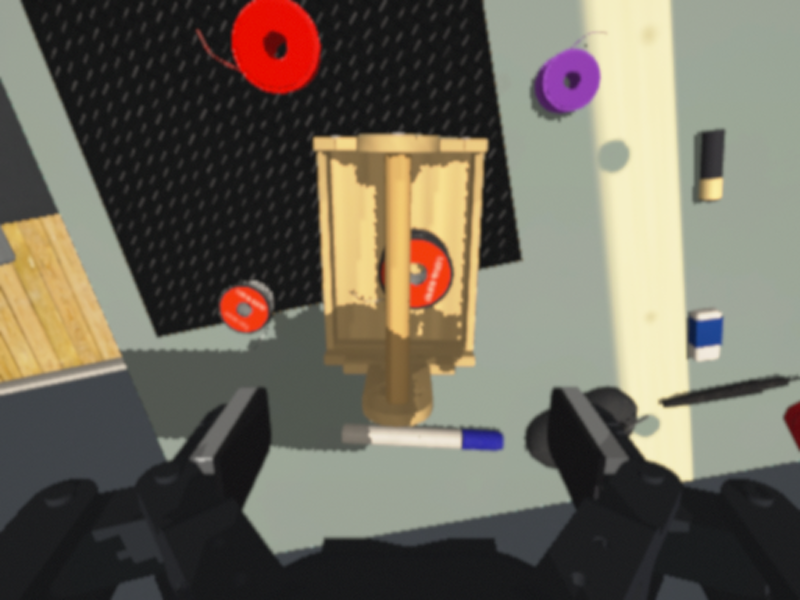

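The bar runs straight down the picture, from (399,155) to (398,402). The spool is at (418,271), and the marker lies beyond the near end board.

```bash
python3 - <<'E'
from h import *
m=np.load('w1.npz');k=.64
f=lambda u,v,z:ray(m,(u*k,v*k),z)
A=f(399,155,110);B=f(398,402,110);S=f(418,271,39)
C=f(398,135,122);D=f(398,425,122)
E=f(314,145,28);F=f(488,145,28)
print(A,B,C,D,np.linalg.norm(C-D),S,np.linalg.norm(E-F),(E+F)/2)
d=A-B;print(np.degrees(np.arctan2(d[1],d[0])),np.linalg.norm(d))
t=np.array([471.4,-217.6,0]);yaw=1.356
x=np.array([np.cos(yaw),np.sin(yaw),0]);y=np.array([np.sin(yaw),-np.cos(yaw),0])
for n,p in dict(mid=(A+B)/2,midb=(C+D)/2,A=A,B=B,spool=S).items(): print(n,(p-t)@x,(p-t)@y)
E
```

```text
[ 482.30356051 -144.69550079  110.        ] [ 450.94724865 -281.77042161  110.        ] [ 484.08334873 -135.58685444  122.        ] [ 449.41112031 -289.70824524  122.        ] 157.97330953628708 [ 476.83495209 -223.61337506   39.        ] 115.89673086107707 [ 483.31469466 -139.44546783   28.        ]
77.11510712504683 140.6156186556779
mid 3.2489859307482196 -5.595701899880921
midb 3.846912297574672 -5.601451148081424
A 73.55321812583244 -4.886485473506478
B -67.05524626433602 -6.304918326255417
spool -4.716735103302339 6.591797467275001
```

Bar centre is 5.6 mm to tool −y. The loaded balance point is about 4 mm from mid-bar, towards the spool, at tool x ≈ 0. The pads need TCP z ≈ 80.

```bash
python3 -m jog '{"angular":[[0,0,0.5],[0,0,0.5],[0,0,0.5],[0,0,0.5],[0,0,0.5]],"travel":[[0,-0.55,0],[0,-0.55,4],[0,-0.55,8],[0,-0.55,8],[0,-0.55,8]],"fingers":[0,0,0,0,0]}'
python3 - <<'E'
from cell import *
from h import *
import cv2
s=read_state();print(s['eef_pos'])
im=get_image('wrist')[:,:,::-1]
cv2.imwrite('pics/w2.png',cv2.resize(im,(800,600),interpolation=cv2.INTER_CUBIC))
E
```

```text
clock: 1.7
eef_pos: [466.5, -216.7, 142.3]
tool_rot: [3.14, 0.0, 1.348]
force: [0.3, 0.6, 0.6]
width: 85.1
[ 466.51896953 -216.66208174  142.26337407]
```

View pics/w2.png

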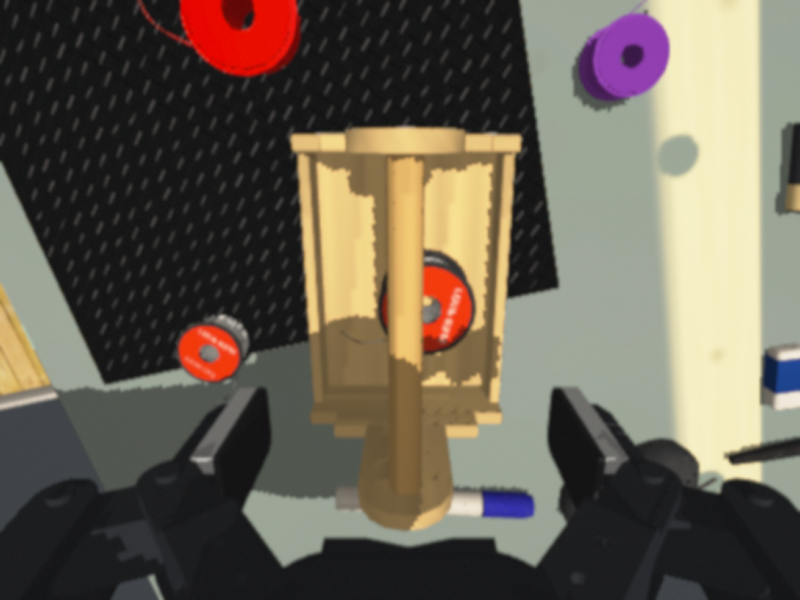

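Centred between the fingers (bar at column 405, finger middle at 409), with the spool still at (430,310). Descending and closing.

```bash
python3 -m jog '{"angular":[[0,0,0],[0,0,0],[0,0,0],[0,0,0],[0,0,0]],"travel":[[0,0,2.5],[0,0,5],[0,0,6.2],[0,0,6.2],[0,0,6.2]],"fingers":[0,0,0,0,0]}'
python3 -m jog '{"angular":[[0,0,0],[0,0,0],[0,0,0],[0,0,0],[0,0,0]],"travel":[[0,0,0],[0,0,0],[0,0,0],[0,0,0],[0,0,0]],"fingers":[0.3,0.5,0.7,1,1]}'
python3 -m jog '{"angular":[[0,0,0],[0,0,0],[0,0,0],[0,0,0],[0,0,0]],"travel":[[0,0,0],[0,0,0],[0,0,0],[0,0,0],[0,0,0]],"fingers":[1,1,1,1,1]}'
```

```text
clock: 2.38
eef_pos: [466.4, -217.1, 80.3]
tool_rot: [3.14, 0.0, 1.347]
force: [0.1, -0.9, 0.7]
width: 85.4
clock: 3.0
eef_pos: [465.1, -216.7, 79.3]
tool_rot: [-3.141, -0.0, 1.347]
force: [-2.0, -0.1, 2.7]
width: 13.2
clock: 3.62
eef_pos: [465.2, -216.7, 79.3]
tool_rot: [-3.141, -0.0, 1.347]
force: [-3.7, 1.6, 5.4]
width: 12.9
```

Gripped at about 13 mm, close to the 14 mm bar. A short, slow lift to check the balance comes next.

```bash
python3 -m jog '{"angular":[[0,0,0],[0,0,0],[0,0,0],[0,0,0],[0,0,0]],"travel":[[0,0,-0.3],[0,0,-0.8],[0,0,-1.4],[0,0,-2],[0,0,-2]],"fingers":[1,1,1,1,1]}'
python3 -m jog '{"angular":[[0,0,0],[0,0,0]],"travel":[[0,0,0],[0,0,0]],"fingers":[1,1]}'
python3 - <<'E'
from cell import *
import cv2,numpy as np
s=read_state();print(s['clock'],s['eef_pos'],s['force'],s['torque'])
a=get_image('wrist')[:,:,::-1];b=get_image('side')[:,:,::-1]; b=b[130:210,220:320]
c=np.hstack([cv2.resize(a,(400,300)),cv2.resize(b,(375,300),interpolation=cv2.INTER_CUBIC)])
cv2.imwrite('pics/l1.png',c)
E
```

```text
clock: 4.25
eef_pos: [466.2, -217.0, 99.9]
tool_rot: [3.14, 0.0, 1.347]
force: [0.4, -0.5, -3.9]
width: 13.1
clock: 4.5
eef_pos: [465.5, -216.7, 99.1]
tool_rot: [-3.141, -0.0, 1.347]
force: [-0.2, -0.5, -4.8]
width: 13.1
4.5 [ 465.486591   -216.70918844   99.134969  ] [-0.18595394 -0.4845987  -4.79432292] [-0.00301013  0.03039138  0.01851573]
```

View pics/l1.png

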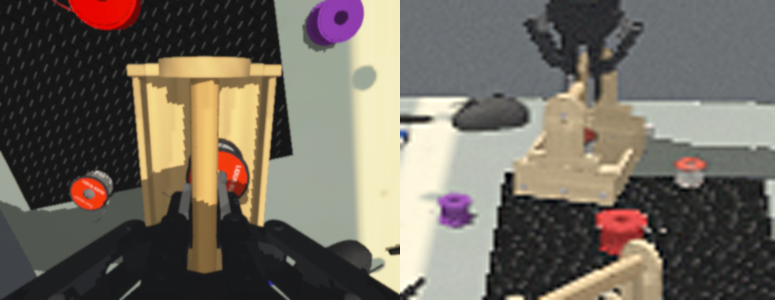

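The force is −4.8 N, which is the full weight of about 0.47 kg, and the moment is near zero. The carrier hangs free and balanced, with the spool in place. Lifting 8 cm more, gently.

```bash
python3 -m jog '{"angular":[[0,0,0],[0,0,0],[0,0,0],[0,0,0],[0,0,0]],"travel":[[0,0,-0.4],[0,0,-1.2],[0,0,-2.2],[0,0,-3.2],[0,0,-4.2]],"fingers":[1,1,1,1,1]}'
python3 -m jog '{"angular":[[0,0,0],[0,0,0],[0,0,0],[0,0,0],[0,0,0]],"travel":[[0,0,-1],[0,0,-2],[0,0,-3],[0,0,-3.6],[0,0,-3.9]],"fingers":[1,1,1,1,1]}'
python3 -m jog '{"angular":[[0,0,0],[0,0,0],[0,0,0],[0,0,0],[0,0,0]],"travel":[[0,0,0],[0,0,0],[0,0,0],[0,0,0],[0,0,0]],"fingers":[1,1,1,1,1]}'
python3 - <<'E'
from cell import *
import cv2,numpy as np
s=read_state();print(s['clock'],s['eef_pos'],s['force'],s['torque'],np.abs(s['qd']).max())
a=get_image('scene')[:,:,::-1];b=get_image('side')[:,:,::-1];w=get_image('wrist')[:,:,::-1]
cv2.imwrite('pics/f_side.png',b);cv2.imwrite('pics/f_scene.png',a)
c=np.hstack([cv2.resize(w,(400,300)),cv2.resize(b[110:200,225:315],(300,300),interpolation=cv2.INTER_CUBIC)])
d=np.hstack([cv2.resize(a[170:285,260:413],(400,300),interpolation=cv2.INTER_CUBIC),cv2.resize(b[150:300,200:350],(300,300))])
cv2.imwrite('pics/f1.png',np.vstack([c,d]))
E
```

```text
clock: 5.22
eef_pos: [465.7, -216.9, 142.3]
tool_rot: [3.141, 0.0, 1.347]
force: [0.4, -0.4, -5.2]
width: 13.2
clock: 5.85
eef_pos: [465.7, -216.8, 180.7]
tool_rot: [3.141, 0.0, 1.347]
force: [0.1, -0.5, -4.9]
width: 13.1
clock: 6.48
eef_pos: [465.6, -216.8, 180.2]
tool_rot: [-3.141, -0.0, 1.347]
force: [0.2, -0.2, -3.9]
width: 13.2
6.475 [ 465.58815589 -216.77339532  180.19622844] [ 0.15321849 -0.18220114 -3.89361931] [-0.00069157  0.00178605  0.0314068 ] 0.0015399810987320763
```

View pics/f1.png

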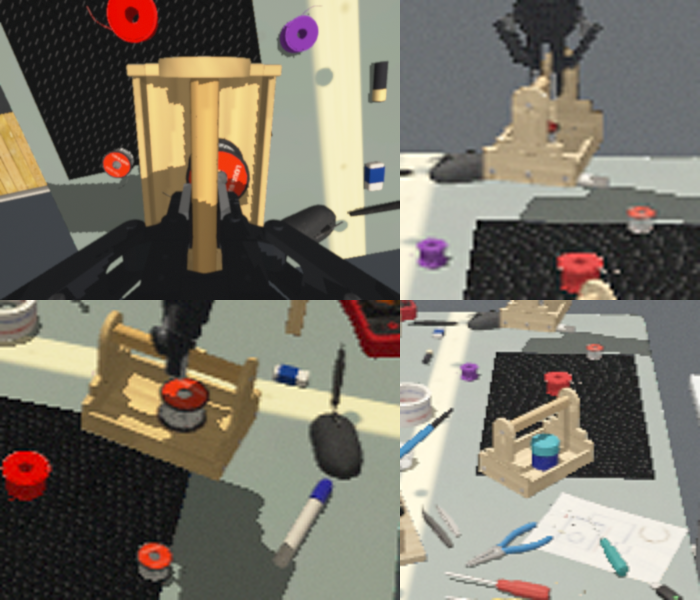

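The carrier is clear of the desk with the spool in it. The wrist view of the carrier is unchanged since the short lift, so there is no sag or slip. One last numeric check of the lower edge.

```bash
python3 - <<'E'
from cell import *
from h import *
m=camera_model('scene');f=lambda u,v,z:ray(m,(u/2.614+260,v/2.609+170),z)
A=f(83,427,101);B=f(220,477,101);d=B-A
print(A,B,np.linalg.norm(d),np.degrees(np.arctan2(d[1],d[0])))
# each corner vs where it should be if level (from earlier desk corners), expected pixel
for c in ((432.4,-122.3,101),(398.7,-279.3,101)):
    p=proj(m,c);print((p[0]-260)*2.614,(p[1]-170)*2.609)
s=read_state();print(s['eef_pos'],s['force'],s['width'])
E
```

```text
[  73.20313342 -213.18287637  101.        ] [  59.85794366 -334.3553395   101.        ] 121.90512667678647 -96.28487567736146
78.73005897791477 127.3173255440676
218.44637361594704 179.21599327612816
[ 465.61918883 -216.77316477  180.28515894] [ 0.2404945  -0.21903543 -4.70073632] 13.080097465340794
```

I forgot the panel's 300-row offset there. The observed corners are really (83,127) and (220,177). A level carrier at 101 mm would put them at (79,127) and (218,179), so they agree to about 1–2 image pixels.

```bash
python3 -c "
from cell import *
print(finish_job())"
```

```text
the job is handed in; nothing more can be done
None
```

I lifted the carrier with the spool by its bar handle and handed the job in while still holding it, with its underside about 101 mm above the desk. I gripped the bar near the loaded balance point, and the robot clock stood at about 6.6 s of the 32 s allowed.

- **Grip and weight:** the finger opening held at about 13 mm throughout. The load read 3.9–4.7 N against about 4.6 N expected, with almost no moment and the joints still.
- **Level:** the two visible bottom corners were within 1–2 image pixels of where a level carrier at 101 mm should appear. My first run of that check gave wrong positions because I left out a 300-row crop offset; the agreement is after correcting it by hand.
- **Spool and surroundings:** the last pictures showed the spool in the carrier. The other carrier with its tub and the nearby loose things looked undisturbed, judged by eye only.

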